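# Send the sample shuttle down the gravity rail and catch it

## Robot

A 7-joint arm with a two-finger parallel gripper is mounted at the origin on the work surface. World frame = base frame: x ahead of the robot, y to its left, z up, the work surface at z = 0. Lengths are in m, angles in rad, forces in N, time in s.
With the tool pointing down it reaches from about 0.4 to 0.875 m from the base axis. Payload 6.5 kg.
Tool frame: the origin (TCP) lies midway between the tips of the shut fingers; the grasp point (between the pads) lies 19 mm behind it; z points along the fingers, y is the line along which they close (so a half turn about z gives the same grasp; the last joint's range is limited). The gripper opens to 88 mm and grips with 3 to 60 N. Pads are 18 mm wide; open, the fingers measure 123 mm over their backs; the gripper's body (75 mm by 187 mm) begins 45 mm behind the grasp point.
Start: joints at [1.063, 0.536, -0.004, 1.538, 0.003, 1.067, -0.071], TCP at [0.278, -0.588, 0.239] pointing down, gripper open.
Joint ranges: [-2.7, 2.7], [-0.37, 2.16], [-1.27, 1.26], [0.24, 2.4], [-1.31, 4.45], [0.19, 1.91], [-2.76, 2.76]. Speed limits (rad/s): [2.39, 2.39, 3.14, 3.14, 3.14, 3.14, 3.14].

## Interface

Orientations are given as a 3x3 rotation matrix whose columns are the frame's x, y, z axes.
In Python, from station import manip gives the robot as it stands.
- The arm moves only by the shell command python3 -m pendant 'ROWS' [FORCE]. ROWS is JSON, a list of rows, each an object with "linear": the shift along the tool's x, y, z each as a share of 40 cm, from -1 to 1, a list of three; "yaw": the turn about the tool's z as a share of 360 degrees, from -1 to 1; "gripper": the opening, from 0 (shut) to 1 (fully open). A call has 1 to 8 rows; each row is the pose to reach, as a shift and turn from the pose commanded when the call began, along the tool's axes at that moment, turning the shorter way round; what a row does not reach only later rows make up. A row lasts 1/10 s, in which the tool goes at most 50 mm and 8.59 degrees, less where a joint would pass 70% of its speed; a pose out of reach is approached as far as the arm can. A call with a number of a shift or a turn outside -1 to 1 is refused whole. A call with a gripper value outside its range is refused whole. The fingers move at their own pace and stop on an object; FORCE is the grip in N (left out, the last holds). Time passes only in rows, so rows that repeat a pose let the fingers close. It gives the time, the measured TCP pose, the force, the opening and the grip force at its end, in the units of the state.
- manip.read_state(): the state, without advancing time (a new reading comes with each control period).
- manip.snapshot(name): name is "side" or "top" or "wrist"; returns the picture (400x640x3 uint8, red, green, blue); there is no depth.
- manip.get_calibration(name): a dict with "fx", "fy", "cx", "cy" (pixels), "distortion" ([k1, k2, p1, p2, k3] as OpenCV has them; the pictures are not rectified), "camera_from_world" (4x4, takes a point from world to camera coordinates). Camera axes: x right, y down, z forward; pixel columns grow to the right and rows downward; lengths in m; the calibration is good to about 2 mm. A picture is of the moment at which its call begins: read the wrist's pose just before it. get_calibration takes no time and is no camera call; for the wrist camera it gives the pose at the moment of the call.
- manip.sign_off(): hands the job in; it is judged then, once.
The state is a dict: "t": time; "qpos": joint angles; "joint_velocities": joint speeds; "joint_efforts": joint torques, N m; "position": TCP position; "ee_rot": TCP orientation; "wrist_force": force on the tool from outside, world axes, zero at the start; "ft_torque": the same for the moment, N m; "grip_width": finger opening in m; "grasp_force": force on a finger pad.
Only numpy, scipy, OpenCV 4.12 (cv2) and the standard library are available. Lean on these libraries where they do the work, as an engineer would, in place of code of your own. Each camera call takes 0.05 s, during which the arm holds its last target. There are 200 camera calls.

## Task

Pull the stop bolt by its red post so the sample shuttle starts rolling down the rail, and let it roll untouched past the blue line so the code reader can scan the vial. Then catch it softly at its orange spring pad before it reaches the red line - move along with it and slow it down, never letting the pad be squeezed all the way in - and hold it still for a second. Finally ease it down gently against the black rubber end buffer and take the hand away, with the vial still standing on the shuttle and the other things on the bench left alone.

Things in the scene. Friction and masses are not known exactly. Their poses are not given: they have to be found in the camera images.
- ramp: Fixed straight rail 720 mm long (own x -360 to +360), 100 mm wide, white rims 6 mm above its bed. Origin on the table under it; own x points downhill and level (roughly world -y), y away from the robot, z up. Bed height above the table = 60 mm - 0.0314 * own x. The shuttle rolls along own y = 0. A black end buffer 25 mm high at own x 300 to 320 mm stops its low nose only.
- reader (a point): Blue code reader on a short post, fixed to the rail on the side away from the robot, 103 mm high, 50 mm square foot; this point lies under its foot's centre, at own x = -30 mm, y = +85 mm of the rail. Leave alone.
- roll (a joint): How far the shuttle has rolled, m: 0 parked at the stop bolt, 0.15 pad face over the blue line, 0.45 over the red line, 0.50 at the end buffer. All together nominally 0.49 kg (from 0.40 to 0.67), slope 1.8 degrees, rolling drag 0.4 N per m/s plus 0.03 N: left alone it takes about 1.5 s for the first 0.2 m and reaches 0.15 to 0.3 m/s. It stays level.
- shuttle: White wheeled shuttle with all it carries: deck 130 mm long, 70 mm wide, deck top 30 mm above the bed. Origin on the bed under its front (downhill) end, axes as the rail's; it reaches from own x = -130 to 0 mm. A bracket 80 mm high at its front carries the orange pad.
- pad_face (a point): Centre of the downhill face of the shuttle's orange spring pad: upright plate 60 mm wide across the rail, 8 mm thick, 30 to 80 mm above the bed; 20 mm ahead of the shuttle's origin, at rail own x = -180 mm + roll - pad. Catch here with fingers pointing down in front of it; fingertips 40 to 50 mm above the bed clear all else.
- pad (a joint): How far the spring pad is pressed in, m: 0 = free, 0.012 = squeezed right home against its bracket (bad). Spring 55 N/m (0.7 N when nearly home), light damping. It gives way for closing speeds under about 0.1 m/s only.
- bolt (a joint): Stop bolt, m: 0 = its brass tongue lies across the rail in front of the shuttle's nose, 0.045 = fully pulled out; the shuttle is free from about 0.026. Slides along the rail's own -y (towards the robot), friction about 1.5 N, stays where it is left.
- bolt_post (a point): Centre of the top of the bolt's upright red post, 16 mm in diameter, its top 68 mm and its foot 22 mm above the bed; at rail own x = -145 mm (35 mm downhill of the parked pad's face), y = -60 mm - bolt. Push it from its rail side or pinch it from above.
- blue_line (a point): Point on the bed in the middle of the blue stripe across the rail.
- red_line (a point): Point on the bed in the middle of the red stripe across the rail.
- vial: Capped amber vial with blue cap, 32 mm in diameter, 70 mm tall, 50 g, standing loose in a shallow 36 mm pocket on the deck, its axis 115 mm behind the pad's face. Origin at the centre of its foot, z up.
- mug: White mug, 80 mm across, 90 mm tall, beyond the rail. Origin under its centre. Leave alone.
- tip_box: Magenta pipette-tip box, 80 x 115 x 67 mm, beyond the rail. Origin under its centre. Leave alone.
- steel_cup: Small steel cup, 52 mm across, 45 mm tall, on the robot's side of the rail. Origin under its centre. Leave alone.
Mind the look-alikes: they are no part of the job. There is more than one size of the vial; the job needs the smaller.

How it is judged:
By the outcome, as a careful person would: the job done as asked, in the order asked, and still so for the second after the job is handed in, with the robot touching nothing.
It also fails if it takes over 43 s, if anything falls off the work surface, if the arm or the gripper's body presses on something with over 40 N, if the wrist force passes 120 N, or if a joint passes its speed limit or range.

## Working session

There is one attempt and no reset: what is moved stays moved. The work goes in short steps, Python scripts to look and compute and a shell command to move; the robot and the scene stay as the last step left them, time stands still between calls to the robot, and variables do not carry over. Pictures are saved under pics/ and viewed, at most 10 in all, crops included, and the job is handed in when it is done.

```bash
ls; mkdir -p pics; python3 - <<'E'
from station import manip
import cv2,numpy as np
np.set_printoptions(precision=4,suppress=True)
s=manip.read_state();print(s['t'],s['position'],s['ee_rot'],s['wrist_force'],s['grip_width'])
for n in('side','top'):
    im=manip.snapshot(n);cv2.imwrite(f'pics/{n}0.png',im[:,:,::-1])
    c=manip.get_calibration(n);print(n,c)
E
```

```text
pics
0.0 [ 0.2776 -0.5871  0.2378] [[ 0.904   0.4276 -0.0009]
 [ 0.4276 -0.904   0.0015]
 [-0.0002 -0.0017 -1.    ]] [-0.6374  0.2221 -0.7535] 0.08807425384857258
side {'fx': 402.87623181251234, 'fy': 402.87623181251234, 'cx': 326.1359545504846, 'cy': 201.47993164899, 'distortion': array([-0.0852,  0.    ,  0.    ,  0.    ,  0.    ]), 'camera_from_world': array([[-0.9953, -0.0972,  0.0057,  0.5328],
       [-0.0582,  0.5474, -0.8349,  0.1113],
       [ 0.078 , -0.8312, -0.5504,  1.281 ],
       [ 0.    ,  0.    ,  0.    ,  1.    ]])}
top {'fx': 518.4854724732323, 'fy': 518.4854724732323, 'cx': 318.7280085044718, 'cy': 196.7676207374031, 'distortion': array([0.0025, 0.    , 0.    , 0.    , 0.    ]), 'camera_from_world': array([[ 0.0278, -0.9995,  0.0164, -0.0165],
       [-0.9877, -0.03  , -0.1534,  0.5457],
       [ 0.1538, -0.0119, -0.988 ,  1.4915],
       [ 0.    ,  0.    ,  0.    ,  1.    ]])}
```

View pics/side0.png

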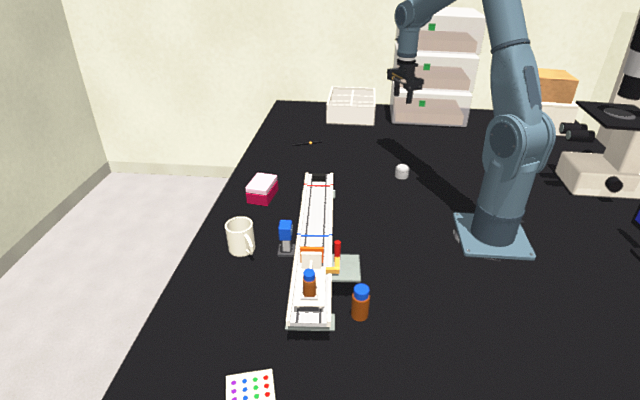

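View pics/top0.png

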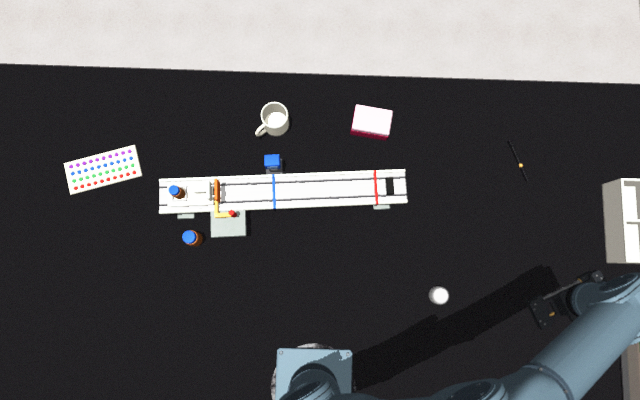

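The side view shows the shuttle parked, with the orange pad at (312,249), the red post at (337,245), and the blue and red lines at (315,236) and (319,186). In the top view the post is at (233,213), the pad at (216,190), the blue line at (273,190), the red line at (376,187) and the steel cup at (439,296).

```bash
cat > h.py <<'E'
import cv2,numpy as np
from station import manip
np.set_printoptions(precision=4,suppress=True)
def ray(n,uv,c=None):
    c=c or manip.get_calibration(n)
    K=np.array([[c['fx'],0,c['cx']],[0,c['fy'],c['cy']],[0,0,1]])
    p=cv2.undistortPoints(np.array([[uv]],float),K,np.array(c['distortion']))[0,0]
    T=c['camera_from_world'];R=T[:3,:3]
    d=R.T@np.array([p[0],p[1],1]);return -R.T@T[:3,3],d/np.linalg.norm(d)
def onz(n,uv,z,c=None):
    o,d=ray(n,uv,c);return o+d*(z-o[2])/d[2]
def tri(a,b):
    A=np.zeros((3,3));B=np.zeros(3)
    for o,d in(a,b):
        P=np.eye(3)-np.outer(d,d);A+=P;B+=P@o
    x=np.linalg.solve(A,B);return x,[np.linalg.norm(np.cross(x-o,d)) for o,d in(a,b)]
def mask(im,h,smin=120,vmin=60):
    H=cv2.cvtColor(im,cv2.COLOR_RGB2HSV)
    lo,hi=h;m=(H[...,0]>=lo)&(H[...,0]<=hi) if lo<=hi else (H[...,0]>=lo)|(H[...,0]<=hi)
    return (m&(H[...,1]>=smin)&(H[...,2]>=vmin)).astype(np.uint8)
def blobs(m,roi,amin=8):
    x0,y0,x1,y1=roi;k=np.zeros_like(m);k[y0:y1,x0:x1]=m[y0:y1,x0:x1]
    n,l,s,c=cv2.connectedComponentsWithStats(k)
    return [(s[i].tolist(),c[i].round(1).tolist()) for i in range(1,n) if s[i,4]>=amin]
E
python3 - <<'E'
from h import *
for n,roi in(('side',(280,165,365,300)),('top',(150,150,420,260))):
    im=cv2.imread(f'pics/{n}0.png')[:,:,::-1].copy()
    for nm,h in(('red',(174,4)),('orange',(5,17)),('blue',(100,125)),('yellow',(18,32))):
        print(n,nm,blobs(mask(im,h),roi))
    x0,y0,x1,y1=roi
    c=im[y0:y1,x0:x1];cv2.imwrite(f'pics/{n}c.png',cv2.resize(c,None,fx=4 if n=='side' else 2.9,fy=4 if n=='side' else 2.9,interpolation=cv2.INTER_CUBIC)[:,:,::-1])
E
```

```text
side red [([307, 185, 22, 2, 23], [317.8, 185.0]), ([334, 240, 7, 16, 106], [337.0, 247.4])]
side orange [([300, 246, 24, 17, 116], [312.6, 249.6]), ([334, 256, 6, 4, 9], [336.0, 256.8]), ([303, 279, 13, 18, 190], [309.0, 288.4]), ([352, 293, 4, 7, 15], [352.8, 296.9])]
side blue [([280, 219, 12, 22, 239], [285.2, 229.5]), ([301, 235, 28, 2, 43], [316.0, 235.3]), ([304, 269, 11, 12, 112], [308.7, 274.5]), ([353, 283, 12, 17, 177], [359.2, 290.7])]
side yellow [([335, 257, 5, 10, 40], [336.6, 261.5]), ([326, 267, 13, 7, 68], [331.7, 270.1])]
top red [([374, 170, 4, 35, 75], [375.5, 187.3]), ([229, 210, 8, 7, 34], [232.4, 213.2])]
top orange [([214, 179, 6, 24, 119], [216.6, 190.8]), ([174, 188, 11, 11, 58], [180.2, 194.0]), ([187, 230, 15, 16, 89], [196.4, 239.6])]
top blue [([264, 154, 17, 15, 223], [271.8, 160.5]), ([272, 174, 4, 35, 68], [273.6, 191.4]), ([169, 185, 10, 10, 76], [173.6, 189.8]), ([182, 230, 14, 13, 153], [188.3, 236.3])]
top yellow [([217, 202, 2, 11, 12], [217.1, 207.4])]
```

View pics/sidec.png

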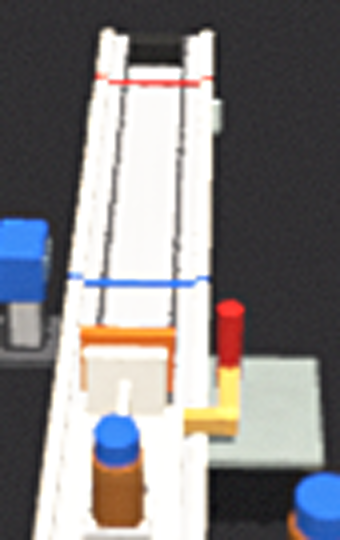

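View pics/topc.png

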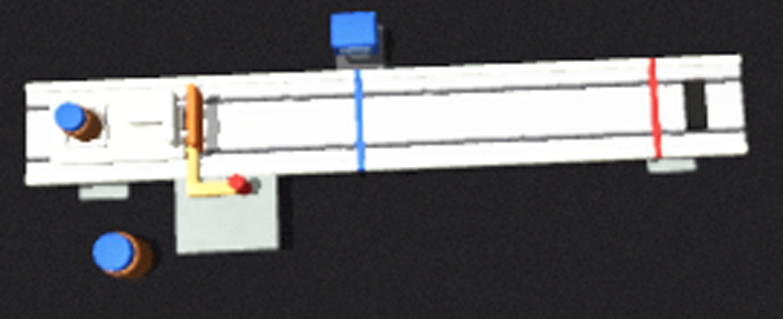

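The crops show the post top at side (337,241) and top (232,213). The pad, the tongue across the rail, and the red and blue lines are all clear. The bigger vial stands apart from the rail.

```bash
python3 - <<'E'
from h import *
def t(a,b): x,e=tri(ray('side',a),ray('top',b));print(x,np.array(e));return x
def fitline(n,h,roi):
    im=cv2.imread(f'pics/{n}0.png')[:,:,::-1].copy();m=mask(im,h);x0,y0,x1,y1=roi
    k=np.zeros_like(m);k[y0:y1,x0:x1]=m[y0:y1,x0:x1]
    ys,xs=np.nonzero(k);return ((xs.min()+xs.max())/2,ys.mean()) if n=='side' else (xs.mean(),(ys.min()+ys.max())/2)
b=[fitline('side',(100,125),(298,232,330,239)),fitline('top',(100,125),(268,173,279,212))]
r=[fitline('side',(174,4),(303,182,333,189)),fitline('top',(174,4),(370,168,381,207))]
print(b,r)
B=t(*b);R=t(*r);P=t((337,241.3),(232.4,212.8))
for z in(.06,.064):print('blue on z',onz('side',b[0],z),onz('top',b[1],z))
for z in(.05,.054):print('red on z',onz('side',r[0],z),onz('top',r[1],z))
# own coords: blue at own x=-30, red at +270
d=(R-B)[:2];print('len',np.linalg.norm(d));d/=np.linalg.norm(d);e=np.array([-d[1],d[0]])
if e[0]<0:e=-e
print('dir',d,'post own x,y',(P-B)[:2]@d*1e3-30,(P-B)[:2]@e*1e3)
M=t((312,246.5),(216.4,190.8)); print('pad top own',(M-B)[:2]@d*1e3-30,(M-B)[:2]@e*1e3)
for zz in(.045,):
  print('cup',onz('top',(439,295),zz))
c=manip.get_calibration('wrist');print(c['camera_from_world'])
E
```

```text
[(np.float64(314.5), np.float64(235.34883720930233)), (np.float64(273.63235294117646), np.float64(191.0))] [(np.float64(317.5), np.float64(184.82142857142858)), (np.float64(375.48), np.float64(187.0))]
[0.5565 0.1317 0.0617] [0.0006 0.0006]
[ 0.5806 -0.167   0.0539] [0.0023 0.0023]
[0.4823 0.2377 0.1307] [0.0022 0.0022]
blue on z [0.5574 0.1294 0.06  ] [0.5562 0.1319 0.06  ]
blue on z [0.5568 0.1345 0.064 ] [0.5556 0.1316 0.064 ]
red on z [ 0.5837 -0.1741  0.05  ] [ 0.579  -0.1675  0.05  ]
red on z [ 0.5829 -0.1674  0.054 ] [ 0.5783 -0.167   0.054 ]
len 0.29975409997665836
dir [ 0.0804 -0.9968] post own x,y -141.57788316004198 -65.50681463761056
[0.5411 0.2828 0.1451] [0.0031 0.0031]
pad top own -181.76986233388544 -3.2393650769566174
cup [ 0.27   -0.3547  0.045 ]
[[ 0.4277 -0.9039 -0.0026 -0.6484]
 [-0.8726 -0.4136  0.2598 -0.037 ]
 [-0.236  -0.1088 -0.9656  0.3895]
 [ 0.      0.      0.      1.    ]]
```

```bash
cat >> h.py <<'E'
B0=np.array([.5563,.1317]);D=np.array([.0785,-.9969]);E_=np.array([.9969,.0785])
def own(p):p=np.asarray(p);return np.array([(p[:2]-B0)@D-.03,(p[:2]-B0)@E_])
def bed(x):return .06-.0314*x
def go(ox,oy,h):
    s=manip.read_state();w=B0+D*(ox+.03)+E_*oy;w=np.r_[w,bed(ox)+h]
    yv=s['ee_rot'][:,1];a=np.arctan2(yv[1],yv[0])-np.arctan2(D[1],D[0])
    print('t',s['t'],'own',own(s['position']),'h',s['position'][2]-bed(own(s['position'])[0]),'need',s['ee_rot'].T@(w-s['position'])/.4,'yaw',a/2/np.pi,'dist',np.linalg.norm(w-s['position']))
E
python3 -m pendant '[{"linear":[0.86,-0.525,0],"yaw":0.0575,"gripper":0},{"linear":[0.86,-0.525,0],"yaw":0.0575,"gripper":0},{"linear":[0.86,-0.525,0],"yaw":0.0575,"gripper":0},{"linear":[0.86,-0.525,0],"yaw":0.0575,"gripper":0},{"linear":[0.86,-0.525,0],"yaw":0.0575,"gripper":0},{"linear":[0.86,-0.525,0],"yaw":0.0575,"gripper":0},{"linear":[0.86,-0.525,0],"yaw":0.0575,"gripper":0},{"linear":[0.86,-0.525,0],"yaw":0.0575,"gripper":0}]'
python3 - <<'E'
from h import *
go(-.10,-.06,.18)
E
```

```text
t: 0.9
position: [0.498, -0.2513, 0.2386]
ee_rot: [[0.997, 0.08, -0.0], [0.08, -0.997, 0.0], [-0.0, -0.0, -1.0]]
wrist_force: [0.8, -0.6, 0.2]
grip_width: 0.0259
grasp_force: 0.0
t 0.9 own [ 0.3472 -0.0882] h 0.18946640487885277 need [ 0.0725 -1.1179 -0.0114] yaw 0.00030031958756921475 dist 0.44812947327652847
```

```bash
python3 -m pendant '[{"linear":[0.07,-1,0],"yaw":0,"gripper":0},{"linear":[0.07,-1,0],"yaw":0,"gripper":0},{"linear":[0.07,-1,0],"yaw":0,"gripper":0},{"linear":[0.07,-1,0],"yaw":0,"gripper":0},{"linear":[0.07,-1,0],"yaw":0,"gripper":0},{"linear":[0.07,-1,0],"yaw":0,"gripper":0},{"linear":[0.07,-1,0],"yaw":0,"gripper":0},{"linear":[0.07,-1,0],"yaw":0,"gripper":0}]'
python3 - <<'E'
from h import *
im=manip.snapshot('wrist');c=manip.get_calibration('wrist')
go(-.145,-.035,.14)
cv2.imwrite('pics/w1.png',im[:,:,::-1])
import pickle;pickle.dump(c,open('w1.pkl','wb'))
for nm,h in(('red',(174,4)),('orange',(5,17)),('blue',(100,125))):print(nm,blobs(mask(im,h),(0,0,640,400),30))
E
```

```text
t: 1.7
position: [0.4926, 0.1486, 0.2386]
ee_rot: [[0.997, 0.08, -0.0], [0.08, -0.997, -0.0], [-0.0, 0.0, -1.0]]
wrist_force: [1.4, 0.2, 0.3]
grip_width: 0.0002
grasp_force: 0.0
t 1.75 own [-0.0623 -0.0625] h 0.17705601844044513 need [ 0.0714 -0.2052  0.0875] yaw 0.001997651889297774 dist 0.09369178395481578
red [([594, 78, 34, 96, 674], [607.5, 125.2]), ([208, 182, 32, 27, 468], [223.3, 195.3])]
orange [([145, 89, 45, 75, 2517], [166.8, 126.0]), ([1, 106, 80, 42, 1852], [48.1, 126.1]), ([114, 203, 62, 49, 1166], [152.3, 221.0])]
blue [([318, 6, 52, 54, 2426], [343.0, 29.3]), ([334, 76, 10, 98, 636], [338.5, 123.8]), ([0, 109, 28, 38, 841], [11.6, 128.4]), ([99, 222, 46, 37, 1248], [121.4, 239.7])]
```

View pics/w1.png

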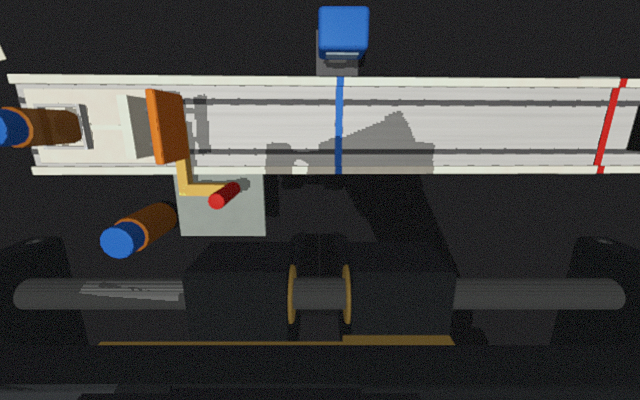

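The wrist view shows the post top at (216,201) with its foot at (238,186). The blue line is centred at (338,125), the red line at (608,125), and the pad is around (167,126).

```bash
python3 - <<'E'
from h import *
import pickle;c=pickle.load(open('w1.pkl','rb'))
for z in(.061,):
  b=onz('wrist',(338.5,124),z,c);print('blue',b,own(b))
b=onz('wrist',(608,125.3),.0535,c);print('red',b,own(b))
w=ray('wrist',(216,201),c)
for o,uv in(('side',(337,241.3)),('top',(232.4,212.8))):
  x,e=tri(w,ray(o,uv));print(o,'post',x,own(x),e)
p=onz('wrist',(216,201),.1326,c);print(p,own(p))
p=onz('wrist',(149,91),.1457,c);print('padcorner',own(p)); p=onz('wrist',(156,163),.1457,c);print('padcorner2',own(p))
E
```

```text
blue [0.5585 0.1451 0.061 ] [-0.0432  0.0032]
red [ 0.5841 -0.1524  0.0535] [0.2554 0.0054]
side post [0.4834 0.2502 0.1413] [-0.1538 -0.0634] [np.float64(0.00033301448858594917), np.float64(0.00033301448858586086)]
top post [0.4815 0.2421 0.145 ] [-0.1459 -0.0659] [np.float64(0.00712402069989344), np.float64(0.007124020699893491)]
[0.4804 0.2532 0.1326] [-0.1571 -0.0661]
padcorner [-0.1977  0.0262]
padcorner2 [-0.1998 -0.0303]
```

```bash
python3 -m pendant '[{"linear":[0.07,-0.2,0],"yaw":0.0015,"gripper":0},{"linear":[0.07,-0.2,0],"yaw":0.0015,"gripper":0},{"linear":[0.07,-0.2,0.15],"yaw":0.0015,"gripper":0},{"linear":[0.07,-0.2,0.15],"yaw":0.0015,"gripper":0},{"linear":[0.07,-0.2,0.15],"yaw":0.0015,"gripper":0},{"linear":[0.07,-0.2,0.15],"yaw":0.0015,"gripper":0}]'
python3 - <<'E'
from h import *
s=manip.read_state();c=manip.get_calibration('wrist')
im=manip.snapshot('wrist')
go(-.142,-.035,.047)
cv2.imwrite('pics/w2.png',im[:,:,::-1])
print(blobs(mask(im,(174,4)),(0,0,640,400),30))
x,e=tri(ray('wrist',(337,241.3),manip.get_calibration('side')),ray('top',(232.4,212.8)))
E
```

```text
t: 2.35
position: [0.5153, 0.2279, 0.1797]
ee_rot: [[0.998, 0.07, 0.001], [0.07, -0.998, -0.0], [0.001, 0.0, -1.0]]
wrist_force: [0.8, 0.0, 0.4]
grip_width: 0.0004
grasp_force: 0.0
t 2.4 own [-0.1294 -0.0329] h 0.11624042800447698 need [-0.0058 -0.0313  0.1721] yaw -0.0014228572783401392 dist 0.07001535758618456
[([0, 64, 9, 12, 87], [3.6, 69.8]), ([294, 226, 16, 9, 89], [301.7, 229.7])]
```

View pics/w2.png

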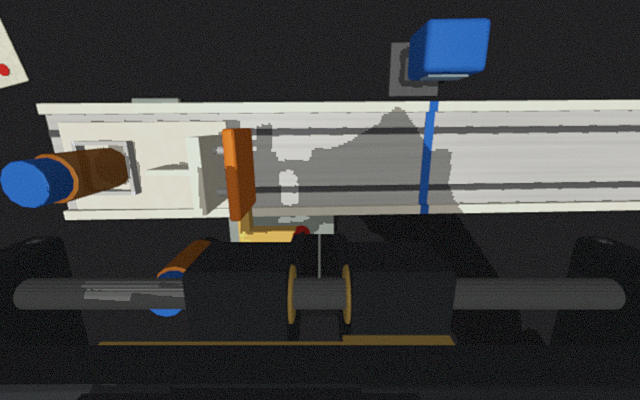

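The post foot shows at (302,231), just rail-robot side of the fingers at column 320, and the pad at (238,175) is clear. I'll descend now.

```bash
python3 -m pendant '[{"linear":[0,-0.03,0],"yaw":-0.0014,"gripper":0},{"linear":[0,-0.03,0.1],"yaw":-0.0014,"gripper":0},{"linear":[0,-0.03,0.17],"yaw":-0.0014,"gripper":0},{"linear":[0,-0.03,0.17],"yaw":-0.0014,"gripper":0},{"linear":[0,-0.03,0.17],"yaw":-0.0014,"gripper":0},{"linear":[0,-0.03,0.17],"yaw":-0.0014,"gripper":0}]'
python3 - <<'E'
from h import *
go(-.142,-.080,.047)
im=manip.snapshot('side')
print(blobs(mask(im,(174,4)),(300,220,365,280)),blobs(mask(im,(5,17)),(295,235,330,270)))
cv2.imwrite('pics/s2.png',cv2.resize(im[200:300,270:390],None,fx=5,fy=5,interpolation=cv2.INTER_CUBIC)[:,:,::-1])
E
```

```text
t: 3.0
position: [0.5151, 0.2417, 0.1128]
ee_rot: [[0.997, 0.08, 0.003], [0.08, -0.997, 0.002], [0.003, -0.001, -1.0]]
wrist_force: [-0.0, -0.8, -0.1]
grip_width: 0.0003
grasp_force: 0.0
t 3.0 own [-0.1429 -0.0324] h 0.04829059616258215 need [-0.1189  0.0021  0.0029] yaw 0.0002108546209635157 dist 0.047588870437649575
[([334, 241, 8, 16, 66], [337.5, 250.1])] [([300, 246, 24, 17, 117], [312.6, 250.5])]
```

View pics/s2.png

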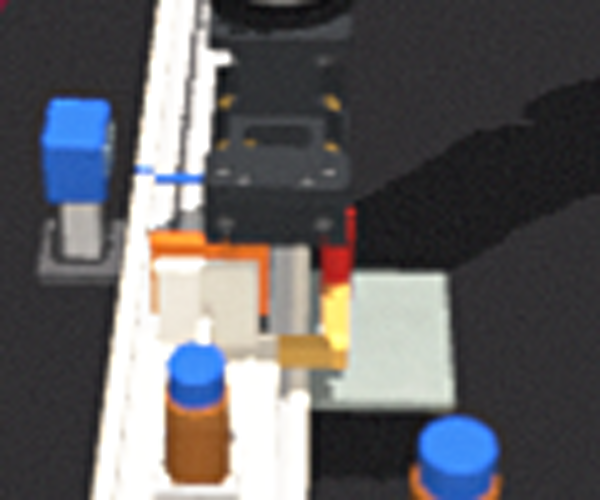

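The fingers stand between the pad and the red post. I'll write the tracker that follows the vial cap and check it on the first pictures before pulling.

```bash
cat >> h.py <<'E'
ROI={'top':(150,176,420,206),'side':(295,150,342,300)}
def cap(n,im):
    m=cv2.morphologyEx(mask(im,(100,125),100,50),cv2.MORPH_OPEN,np.ones((5,5),np.uint8))
    b=blobs(m,ROI[n],20)
    if not b:return None
    uv=max(b,key=lambda q:q[0][4])[1];r=0
    for _ in range(4):
        x=own(onz(n,uv,bed(-.295+r)+.095))[0];r=x+.295-OFF.get(n,0)
    return r
OFF={}
for _n in('side','top'):
    OFF[_n]=cap(_n,cv2.imread(f'pics/{_n}0.png')[:,:,::-1].copy())
def look(k=2):
    for _ in range(k):
        for n in('top','side'):
            t=manip.read_state()['t'];r=cap(n,manip.snapshot(n));print(n,round(t,3),r if r is None else round(r,4))
    s=manip.read_state();print('t',s['t'],'hand own',own(s['position']),'h',s['position'][2]-bed(own(s['position'])[0]),'F',s['wrist_force'])
E
python3 - <<'E'
from h import *
print(OFF);look(1)
E
```

```text
{'side': np.float64(-0.006692495746858096), 'top': np.float64(0.0014272329057410382)}
top 3.05 0.0003
side 3.1 0.0002
t 3.15 hand own [-0.1425 -0.0328] h 0.04775278794949181 F [-0.5573  0.0857 -0.6715]
```

```bash
python3 -m pendant '[{"linear":[-0.04,0,0],"yaw":0,"gripper":0},{"linear":[-0.08,0,0],"yaw":0,"gripper":0},{"linear":[-0.12,0,0],"yaw":0,"gripper":0},{"linear":[-0.145,0,0],"yaw":0,"gripper":0},{"linear":[-0.145,0,0],"yaw":0,"gripper":0}]'
python3 -c "
from h import *
look(1)"
```

```text
t: 3.65
position: [0.4607, 0.2369, 0.1125]
ee_rot: [[0.997, 0.079, 0.01], [0.079, -0.997, 0.004], [0.01, -0.003, -1.0]]
wrist_force: [12.5, 1.3, -6.5]
grip_width: 0.0006
grasp_force: 6.1
top 3.65 0.0097
side 3.7 0.0133
t 3.75 hand own [-0.1424 -0.087 ] h 0.04788786084403346 F [11.5765  0.6144 -4.4737]
```

```bash
python3 -m pendant '[{"linear":[0.01,0.125,0.004],"yaw":0,"gripper":0},{"linear":[0.01,0.25,0.008],"yaw":0,"gripper":0},{"linear":[0.01,0.375,0.012],"yaw":0,"gripper":0},{"linear":[0.08,0.478,0.015],"yaw":0,"gripper":0},{"linear":[0.16,0.57,0.018],"yaw":0,"gripper":0},{"linear":[0.23,0.606,0.019],"yaw":0,"gripper":0}]'
python3 -c "
from h import *
look(1)"
```

```text
t: 4.35
position: [0.5686, -0.0037, 0.1037]
ee_rot: [[0.997, 0.074, 0.001], [0.074, -0.997, -0.002], [0.001, 0.002, -1.0]]
wrist_force: [0.4, -0.0, -0.2]
grip_width: 0.0002
grasp_force: 0.0
top 4.35 0.0892
side 4.4 0.0964
t 4.45 hand own [0.104  0.0042] h 0.04716800513185901 F [0.5179 0.8547 0.4765]
```

```bash
python3 -m pendant '[{"linear":[0,0,0],"yaw":0,"gripper":0},{"linear":[0,0,0],"yaw":0,"gripper":0},{"linear":[0,0,0],"yaw":0,"gripper":0},{"linear":[0,0,0],"yaw":0,"gripper":0}]' | head -2
python3 -c "
from h import *
look(1)"
```

```text
t: 4.85
position: [0.5664, 0.0026, 0.1032]
top 4.85 0.1784
side 4.9 0.1874
t 4.95 hand own [0.0998 0.0002] h 0.046384079783655635 F [-0.0822 -0.067  -0.2224]
```

```bash
python3 -m pendant '[{"linear":[0,0.005,0],"yaw":0,"gripper":0},{"linear":[0,0.0175,0.0005],"yaw":0,"gripper":0},{"linear":[0,0.0425,0.0013],"yaw":0,"gripper":0},{"linear":[0,0.0825,0.0026],"yaw":0,"gripper":0},{"linear":[0,0.1325,0.004],"yaw":0,"gripper":0},{"linear":[0,0.1825,0.0057],"yaw":0,"gripper":0},{"linear":[0,0.23,0.0072],"yaw":0,"gripper":0},{"linear":[0,0.2725,0.0086],"yaw":0,"gripper":0}]'
python3 -m pendant '[{"linear":[0,0.0375,0.0012],"yaw":0,"gripper":0},{"linear":[0,0.0688,0.0022],"yaw":0,"gripper":0},{"linear":[0,0.0938,0.0029],"yaw":0,"gripper":0},{"linear":[0,0.1125,0.0035],"yaw":0,"gripper":0},{"linear":[0,0.125,0.0039],"yaw":0,"gripper":0},{"linear":[0,0.1312,0.0041],"yaw":0,"gripper":0},{"linear":[0,0.1338,0.0042],"yaw":0,"gripper":0},{"linear":[0,0.1338,0.0042],"yaw":0,"gripper":0}]'
python3 - <<'E'
from h import *
look(2)
im=manip.snapshot('side');cv2.imwrite('pics/s3.png',cv2.resize(im[160:300,270:390],None,fx=4,fy=4,interpolation=cv2.INTER_CUBIC)[:,:,::-1])
E
```

```text
t: 5.75
position: [0.5755, -0.1098, 0.0995]
ee_rot: [[0.997, 0.078, -0.0], [0.078, -0.997, -0.001], [-0.0, 0.001, -1.0]]
wrist_force: [1.2, -0.2, -0.2]
grip_width: 0.0006
grasp_force: 0.0
t: 6.55
position: [0.58, -0.1598, 0.098]
ee_rot: [[0.997, 0.08, -0.0], [0.08, -0.997, 0.0], [-0.0, -0.0, -1.0]]
wrist_force: [0.1, -0.3, 0.2]
grip_width: 0.0002
grasp_force: 0.1
top 6.55 0.4264
side 6.6 0.425
top 6.65 0.425
side 6.7 0.425
t 6.75 hand own [0.2623 0.0008] h 0.04625353969393742 F [ 0.4374  0.5004 -0.2696]
```

View pics/s3.png

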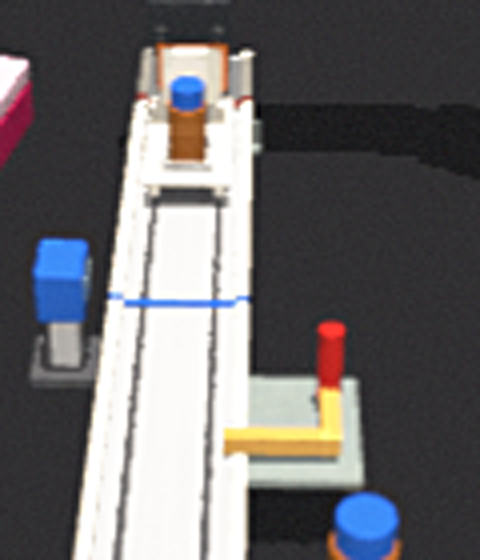

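The shuttle is held at roll 0.425 with the vial standing on it at about (187,110) of the crop. I'll hold it, then ease it down.

```bash
python3 -m pendant '[{"linear":[0,0,0],"yaw":0,"gripper":0},{"linear":[0,0,0],"yaw":0,"gripper":0},{"linear":[0,0,0],"yaw":0,"gripper":0},{"linear":[0,0,0],"yaw":0,"gripper":0},{"linear":[0,0,0],"yaw":0,"gripper":0},{"linear":[0,0,0],"yaw":0,"gripper":0},{"linear":[0,0,0],"yaw":0,"gripper":0},{"linear":[0,0,0],"yaw":0,"gripper":0}]' | head -1
python3 -m pendant '[{"linear":[0,0,0],"yaw":0,"gripper":0},{"linear":[0,0,0],"yaw":0,"gripper":0},{"linear":[0,0,0],"yaw":0,"gripper":0},{"linear":[0,0,0],"yaw":0,"gripper":0},{"linear":[0,0,0],"yaw":0,"gripper":0},{"linear":[0,0,0],"yaw":0,"gripper":0},{"linear":[0,0,0],"yaw":0,"gripper":0},{"linear":[0,0,0],"yaw":0,"gripper":0}]' | head -1
python3 -c "
from h import *
look(1)"
python3 -m pendant '[{"linear":[0,0.002,0],"yaw":0,"gripper":0},{"linear":[0,0.006,0],"yaw":0,"gripper":0},{"linear":[0,0.012,0],"yaw":0,"gripper":0},{"linear":[0,0.02,0.001],"yaw":0,"gripper":0},{"linear":[0,0.03,0.001],"yaw":0,"gripper":0},{"linear":[0,0.04,0.001],"yaw":0,"gripper":0},{"linear":[0,0.05,0.002],"yaw":0,"gripper":0},{"linear":[0,0.06,0.002],"yaw":0,"gripper":0}]'
python3 -m pendant '[{"linear":[0,0.01,0],"yaw":0,"gripper":0},{"linear":[0,0.02,0.001],"yaw":0,"gripper":0},{"linear":[0,0.03,0.001],"yaw":0,"gripper":0},{"linear":[0,0.04,0.001],"yaw":0,"gripper":0},{"linear":[0,0.05,0.002],"yaw":0,"gripper":0},{"linear":[0,0.06,0.002],"yaw":0,"gripper":0},{"linear":[0,0.068,0.002],"yaw":0,"gripper":0},{"linear":[0,0.075,0.002],"yaw":0,"gripper":0}]' | head -1
python3 -c "
from h import *
look(1)"
```

```text
t: 7.6
t: 8.4
top 8.4 0.4253
side 8.45 0.425
t 8.5 hand own [0.2628 0.0007] h 0.04624215383147972 F [ 1.0683 -0.3884 -0.4013]
t: 9.3
position: [0.5819, -0.1846, 0.0971]
ee_rot: [[0.997, 0.08, -0.0], [0.08, -0.997, -0.0], [-0.0, 0.0, -1.0]]
wrist_force: [0.6, -0.0, -0.1]
grip_width: 0.0003
grasp_force: 0.1
t: 10.1
top 10.1 0.4796
side 10.15 0.4793
t 10.2 hand own [0.3174 0.0007] h 0.046337173070532645 F [ 0.3009  0.0246 -0.0297]
```

```bash
python3 -m pendant '[{"linear":[0,0.003,0],"yaw":0,"gripper":0},{"linear":[0,0.008,0],"yaw":0,"gripper":0},{"linear":[0,0.013,0],"yaw":0,"gripper":0},{"linear":[0,0.018,0],"yaw":0,"gripper":0},{"linear":[0,0.023,0],"yaw":0,"gripper":0},{"linear":[0,0.028,0],"yaw":0,"gripper":0},{"linear":[0,0.033,0],"yaw":0,"gripper":0},{"linear":[0,0.038,0],"yaw":0,"gripper":0}]' | head -1
python3 -m pendant '[{"linear":[0,0.005,0],"yaw":0,"gripper":0},{"linear":[0,0.01,0],"yaw":0,"gripper":0},{"linear":[0,0.015,0],"yaw":0,"gripper":0},{"linear":[0,0.02,0],"yaw":0,"gripper":0},{"linear":[0,0.025,0],"yaw":0,"gripper":0},{"linear":[0,0.03,0],"yaw":0,"gripper":0},{"linear":[0,0.035,0],"yaw":0,"gripper":0},{"linear":[0,0.04,0],"yaw":0,"gripper":0}]' | head -1
python3 -c "
from h import *
look(1)"
```

```text
t: 11.0
t: 11.8
top 11.8 0.4969
side 11.85 0.4969
t 11.9 hand own [0.3484 0.0007] h 0.04729928301239621 F [ 0.5516 -1.1051  0.0628]
```

```bash
python3 -m pendant '[{"linear":[0,0.05,0],"yaw":0,"gripper":0},{"linear":[0,0.1,0],"yaw":0,"gripper":0},{"linear":[0,0.15,-0.05],"yaw":0,"gripper":0},{"linear":[0,0.2,-0.15],"yaw":0,"gripper":0},{"linear":[0,0.25,-0.25],"yaw":0,"gripper":0},{"linear":[0,0.25,-0.3],"yaw":0,"gripper":0},{"linear":[0,0.25,-0.3],"yaw":0,"gripper":0},{"linear":[0,0.25,-0.3],"yaw":0,"gripper":0}]' | head -2
python3 - <<'E'
from h import *
look(2)
im=manip.snapshot('top');cv2.imwrite('pics/t4.png',im[:,:,::-1])
E
```

```text
t: 12.7
position: [0.5944, -0.345, 0.2159]
top 12.7 0.4969
side 12.75 0.4969
top 12.8 0.4969
side 12.85 0.4969
t 12.9 hand own [0.4472 0.0002] h 0.1686599054652843 F [ 0.2509 -0.5797 -0.1734]
```

View pics/t4.png

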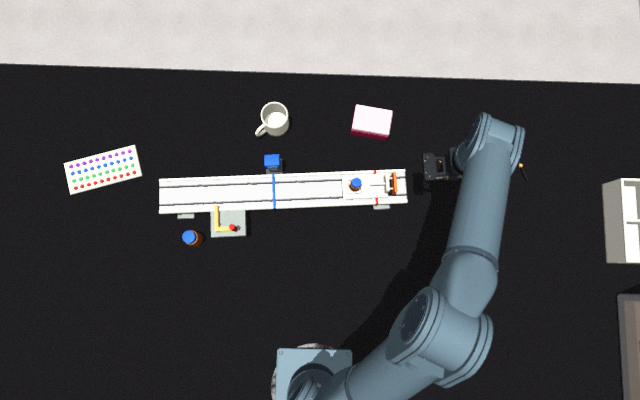

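The shuttle rests at the buffer with the pad at (394,183) and the vial standing at (356,184). The hand is clear at (437,167).

```bash
python3 -c "
from station import manip
print(manip.sign_off())"
```

```text
the job is handed in; nothing more can be done
None
```

I handed the job in at about 13 s. The bolt was pulled, and the shuttle rolled untouched past the blue line. I caught it at about 0.425 m roll, before the red line, and held it about 2 s. It was then eased onto the end buffer with the vial standing and the hand clear. How far the pad was squeezed was not measured, and the steel cup was hidden by the arm in the last picture.

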